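Change the juicer over to the large cone and press it on

ROBOT

A 6-joint arm with a two-finger parallel gripper is mounted at the origin on the work surface. World frame = base frame: x ahead of the robot, y to its left, z up, the work surface at z = 0. Lengths are in m, angles in rad, forces in N, time in s.
With the tool pointing down it reaches from about 0.425 to 0.95 m from the base axis. Payload 3.5 kg.
Tool frame: the origin (TCP) lies on the centre line of the jaws, within the pads' length; the fingertips stand 14 mm ahead of it and the grasp point (between the pads) lies 5 mm behind it (ctrl.finger_overhang is the distance from the TCP to the fingertips, in m); z points along the fingers, y is the line along which they close (so a half turn about z gives the same grasp; the last joint's range is limited). The gripper opens to 85 mm and grips with 20 to 120 N. Pads are 22 mm wide; open, the fingers measure 114 mm over their backs; the gripper's body (76 mm by 85 mm) begins 54 mm behind the grasp point. The pads swing forward as they close: fully open they stand 13 mm farther back than shut.
Start: joints at [-1.429, 0.286, 1.577, -0, 1.279, -0.15], TCP at [0.194, -0.646, 0.245] pointing down, gripper open.
Joint ranges: [-2.77, 2.77], [-0.9, 2.22], [0.21, 2.48], [-1.53, 4.67], [0.24, 2.81], [-2.84, 2.84]. Speed limits (rad/s): [2.79, 2.79, 3.14, 3.14, 3.14, 3.14].

INTERFACE

Orientations are given as a unit quaternion [x, y, z, w].
In Python, from plant import ctrl gives the robot as it stands.
- The arm moves only by the tool send_rows, never from a script. Its argument "moves" is text: rows parted by semicolons, each of 7 numbers parted by spaces: the turn, a rotation vector about the tool's x, y, z in units of 360 degrees (1.0 is 360 degrees), then the shift along the tool's x, y, z in units of 20 cm (1.0 is 20 cm), then the gripper's target within -1 to 1 (fully open at 1, half-way at 0, shut at -1). A call has 1 to 12 rows; each row is the pose to reach, as a shift and turn from the pose commanded when the call began, along the tool's axes at that moment, turning the shorter way round; what a row does not reach only later rows make up. A row lasts 1/8 s, in which the tool goes at most 62.5 mm and 10.7 degrees, less where a joint would pass 70% of its speed; a pose out of reach is approached as far as the arm can. A call with a number of a shift or a turn outside -1 to 1 is refused whole. A call with a gripper value outside its range is refused whole. The fingers move at their own pace and stop on an object; "newtons" is the grip in N (left out, the last holds). Time passes only in rows, so rows that repeat a pose let the fingers close. It gives the time, the measured TCP pose, the force, the opening and the grip force at its end, in the units of the state.
- ctrl.get_state(): the state, without advancing time (a new reading comes with each control period).
- ctrl.read_camera(name): name is "scene" or "side" or "wrist"; returns a dict with "image" (400x640x3 uint8, red, green, blue), "fovy" (degrees; the focal length in pixels is half the picture's height over the tangent of half this angle, whatever the lens; pixels are square), "cx", "cy" (the principal point, pixels), "extrinsics" (4x4, takes a point from camera to world coordinates). Camera axes: x right, y up, looking along -z (the intrinsics and any distortion apply to the point x, -y, -z); pixel columns grow to the right and rows downward; lengths in m; the calibration is good to about 2 mm. A picture is of the moment at which its call begins. There is no depth.
- ctrl.sign_off(): hands the job in; it is judged then, once.
The state is a dict: "time": time; "qpos": joint angles; "dq": joint speeds; "joint_efforts": joint torques, N m; "eef_pos": TCP position; "tcp_rot": TCP orientation; "contact_force": force on the tool from outside, world axes, zero at the start; "wrist_torque": the same for the moment, N m; "opening": opening from 0.0 (shut) to 1.0 (fully open); "finger_force": force on a finger pad.
Only numpy, scipy, OpenCV 4.12 (cv2) and the standard library are available. Lean on these libraries where they do the work, as an engineer would, in place of code of your own. Each camera call takes 0.05 s, during which the arm holds its last target. There are 200 camera calls.

TASK

Change the citrus juicer over to its large cone: first lift the small ribbed cone off the juicer's drive shaft and stand it upright in the open metal tray, let go of it, then take the large ribbed cone from the counter, lower it over the shaft, turn it until the splines mesh and slide it fully home. Finish while still holding the large cone and pressing it down, so that the sprung shaft stays well pushed down; do not let go at the end. Leave the other kitchen things standing where they are.

Things in the scene. Friction and masses are not known exactly. Their poses are not given: they have to be found in the camera images.
- juicer: Grey electric citrus juicer, a round motor base about 150 mm across, fixed. On top a shallow dish: floor 110 mm above the counter, rim 156 mm across outside (146 inside), 120 mm above the counter. A spout 26 mm wide sticks out to 105 mm from the axis along body -x. Origin: centre of the underside, z up.
- drive_top (a point): Centre of the top face of the juicer's upright dark steel drive shaft, on the juicer's axis, 148 mm above the counter (38 mm above the dish) when up; it sinks with the shaft. The shaft is a cross of four splines 6 mm thick, 24 mm across, along this point's x and y; it does not turn. A cone fully home has its underside 28 mm below this point; one not meshed stops at 8 mm.
- drive (a joint): How far the drive shaft is pushed down, in m: 0 up, 0.006 at its stop. A spring pushes it up: 5 N to start it moving, about 9.5 N at 3.5 mm, 13 N at the stop. It returns when released.
- small_cone: Small white juicing cone, 40 mm wide, 64 mm tall, 60 g; at the start on the shaft. Underside: round mouth 32 mm wide, 8 mm deep; above it a cross-shaped slot (arms 8.5 mm wide along body x and y), closed by a roof 28 mm above the underside. Four thin ribs on the dome lie along body +x, +y, -x, -y, right over the slot's arms. Origin: centre of the underside, z up.
- small_grip (a point): On the small cone: the middle of the small cone's smooth drum, the parallel-sided round part to grip, 40 mm in diameter: 36 mm above the underside, on the axis. The drum reaches from 28 to 46 mm above the underside; below it is a skirt 2 mm slimmer, above it a dome that narrows to the top. Axes as the cone's.
- large_cone: Large white juicing cone, 56 mm wide, 74 mm tall, 110 g, upright on the counter. Underside: round mouth 32 mm wide, 8 mm deep; above it a cross-shaped slot (arms 8.5 mm wide along body x and y), closed by a roof 28 mm above the underside. Four thin ribs on the dome lie along body +x, +y, -x, -y, right over the slot's arms. Origin: centre of the underside, z up.
- large_grip (a point): On the large cone: the middle of the large cone's smooth drum, the parallel-sided round part to grip, 56 mm in diameter: 36 mm above the underside, on the axis. The drum reaches from 28 to 46 mm above the underside; below it is a skirt 2 mm slimmer, above it a dome that narrows to the top. Axes as the cone's.
- tray: Open steel tray fixed to the counter, 150 mm (x) by 130 mm (y) outside, 30 mm high, walls and floor 5 mm thick, empty. Origin: centre of the underside, z up.
- salt_can: Bystander: blue round salt canister, 82 mm in diameter, 135 mm tall. Origin: centre of the underside.
- spice_jar: Bystander: clear spice jar with a lid, 44 mm in diameter, 100 mm tall. Origin: centre of the underside.
- jar_cap: Bystander: black round jar cap lying flat, 46 mm in diameter, 14 mm high. Origin: centre of the underside.
- mug: Bystander: white cup, 72 mm in diameter, 75 mm tall. Origin: centre of the underside.
- spoon: Bystander: steel spoon lying flat, 150 mm long along its x axis, about 20 mm high. Origin: the middle of its underside.
- sugar_jar: Bystander: glass jar with a steel lid, 80 mm in diameter, 110 mm tall. Origin: centre of the underside.

How it is judged:
By the outcome, as a careful person would: the job done as asked, in the order asked, and still so for the second after the job is handed in, while the arm keeps its last pose, push and grip.
It also fails if it takes over 64 s, if anything falls off the work surface, if the arm or the gripper's body presses on something with over 40 N, if the wrist force passes 120 N, or if a joint passes its speed limit or range.

## Working session

There is one attempt and no reset: what is moved stays moved. The work goes in short steps, Python scripts to look and compute and a tool call to move; the robot and the scene stay as the last step left them, time stands still between calls to the robot, and variables do not carry over. Pictures are saved under pics/ and viewed, at most 10 in all, crops included, and the job is handed in when it is done.

Besides the shell and the picture viewer there is one more tool, called after "Emit:" as name(argument=value, ...) on one line, values as JSON. send_rows: Moves the arm, as the interface text tells. Its arguments: {"type":"object","properties":{"moves":{"type":"string"},"newtons":{"type":"number"}},"required":["moves"]}

```bash
mkdir -p pics; ls; python3 - <<'E'
from plant import ctrl
import cv2,numpy as np
for n in ["scene","side","wrist"]:
    c=ctrl.read_camera(n); cv2.imwrite(f"pics/{n}0.png",c["image"][:,:,::-1])
    print(n,[ (k,np.round(c[k],4).tolist()) for k in c if k!="image"])
s=ctrl.get_state(); print(s, ctrl.finger_overhang)
E
```

```text
pics
scene [('fovy', 42.7295), ('cx', 324.0929), ('cy', 194.6887), ('extrinsics', [[0.8452, -0.4379, 0.3064, 0.8921], [0.5344, 0.6847, -0.4956, -0.5504], [0.0073, 0.5826, 0.8127, 0.9999], [0.0, 0.0, 0.0, 1.0]])]
side [('fovy', 47.7736), ('cx', 319.2702), ('cy', 202.915), ('extrinsics', [[-0.841, 0.3914, -0.3734, 0.1649], [-0.5408, -0.6242, 0.5638, 0.5772], [-0.0124, 0.6761, 0.7367, 0.8665], [0.0, 0.0, 0.0, 1.0]])]
wrist [('fovy', 67.319), ('cx', 321.0799), ('cy', 198.3741), ('extrinsics', [[0.2886, 0.9051, 0.3123, 0.2755], [-0.9575, 0.2736, 0.0917, -0.6218], [-0.0025, -0.3255, 0.9456, 0.3727], [0.0, 0.0, 0.0, 1.0]])]
{'time': 0.15, 'qpos': array([-1.42898507e+00,  2.87009220e-01,  1.57786866e+00, -9.62350608e-06,
        1.27859837e+00, -1.49979364e-01]), 'dq': array([ 0.00284646, -0.0019537 , -0.00807088, -0.00019163, -0.00084848,
       -0.00239948]), 'joint_efforts': array([ 2.41178197e-03, -4.06598282e+01, -2.93141341e+01, -9.95200458e-05,
        3.91627662e-03, -6.23253300e-06]), 'eef_pos': array([ 0.19414424, -0.64595893,  0.2442184 ]), 'tcp_rot': array([ 9.89375503e-01,  1.45379596e-01, -7.60086444e-07, -9.41813884e-04]), 'contact_force': array([ 0.03858927, -0.39726073, -0.34862345]), 'wrist_torque': array([ 0.03681242,  0.00442535, -0.01087327]), 'finger_force': 0.0, 'opening': 0.9959994195738119} 0.014
```

View pics/scene0.png

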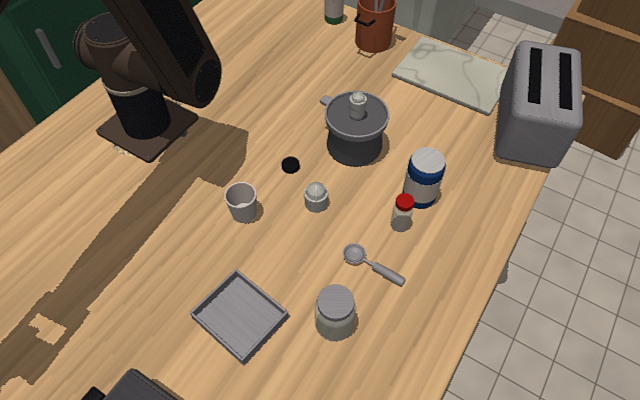

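View pics/side0.png

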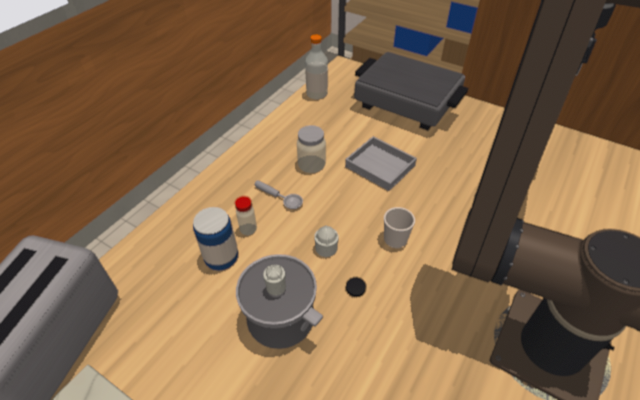

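The scene view shows the juicer dish at about (357,117) with the small cone at (358,105), the large cone at (316,197), the tray centre at (240,316) and the mug at (241,203). The side view shows the dish at (277,290), small cone at (274,278), large cone at (326,241) and tray at (381,163).

```bash
cat > h.py <<'E'
import numpy as np,cv2
from scipy.spatial.transform import Rotation as R
def K(c):
    f=200/np.tan(np.radians(c["fovy"])/2); return f
def ray(c,u,v):
    d=np.array([(u-c["cx"])/K(c),-(v-c["cy"])/K(c),-1]); E=np.array(c["extrinsics"]); d=E[:3,:3]@d
    return E[:3,3],d/np.linalg.norm(d)
def onz(c,u,v,z):
    o,d=ray(c,u,v); return o+d*(z-o[2])/d[2]
def tri(rs):
    A=sum(np.eye(3)-np.outer(d,d) for o,d in rs); b=sum((np.eye(3)-np.outer(d,d))@o for o,d in rs)
    return np.linalg.solve(A,b)
def proj(c,p):
    E=np.array(c["extrinsics"]); q=(np.asarray(p)-E[:3,3])@E[:3,:3]
    return np.stack([c["cx"]+K(c)*q[...,0]/-q[...,2],c["cy"]-K(c)*q[...,1]/-q[...,2]],-1)
def togo(s,target,yaw=None):
    """shift (units) in tool axes, from measured pose"""
    return R.from_quat(s["tcp_rot"]).inv().apply(np.asarray(target)-s["eef_pos"])/0.2
E
python3 - <<'E'
from plant import ctrl
from h import *
a=ctrl.read_camera("scene");b=ctrl.read_camera("side")
for n,z,u,v in [("dish rim",.12,(357,117),(277,288)),("large mid",.037,(316,199),(326,242)),("tray",.015,(240,316),(381,163)),("mug",.075,(241,196),(398,222)),("salt",.135,(428,160),(212,224)),("spice",.1,(404,201),(243,203)),("cap",.014,(291,163),(356,286)),("sugar",.11,(336,299),(311,136)),("spout",.115,(325,101),(316,319))]:
    print(n,onz(a,*u,z).round(3),onz(b,*v,z).round(3),tri([ray(a,*u),ray(b,*v)]).round(3))
def cr(c,u,v): return cv2.resize(c["image"][v-37:v+38,u-50:u+50,::-1],(400,300),interpolation=cv2.INTER_CUBIC)
cv2.imwrite("pics/m1.png",np.vstack([np.hstack([cr(a,357,117),cr(a,316,197)]),np.hstack([cr(b,277,295),cr(b,326,241)])]))
E
```

```text
dish rim [0.505 0.22  0.12 ] [0.492 0.235 0.12 ] [0.499 0.23  0.108]
large mid [0.52  0.016 0.037] [0.506 0.037 0.037] [0.513 0.026 0.02 ]
tray [ 0.539 -0.297  0.015] [ 0.533 -0.292  0.015] [ 0.536 -0.296  0.01 ]
mug [ 0.39  -0.089  0.075] [ 0.382 -0.074  0.075] [ 0.385 -0.083  0.064]
salt [0.708 0.179 0.135] [0.695 0.189 0.135] [0.704 0.185 0.126]
spice [0.707 0.077 0.1  ] [0.703 0.084 0.1  ] [0.706 0.081 0.095]
cap [0.4   0.088 0.014] [0.395 0.09  0.014] [0.397 0.089 0.012]
sugar [ 0.704 -0.198  0.11 ] [ 0.696 -0.191  0.11 ] [ 0.701 -0.197  0.104]
spout [0.409 0.229 0.115] [0.395 0.247 0.115] [0.401 0.242 0.1  ]
```

View pics/m1.png

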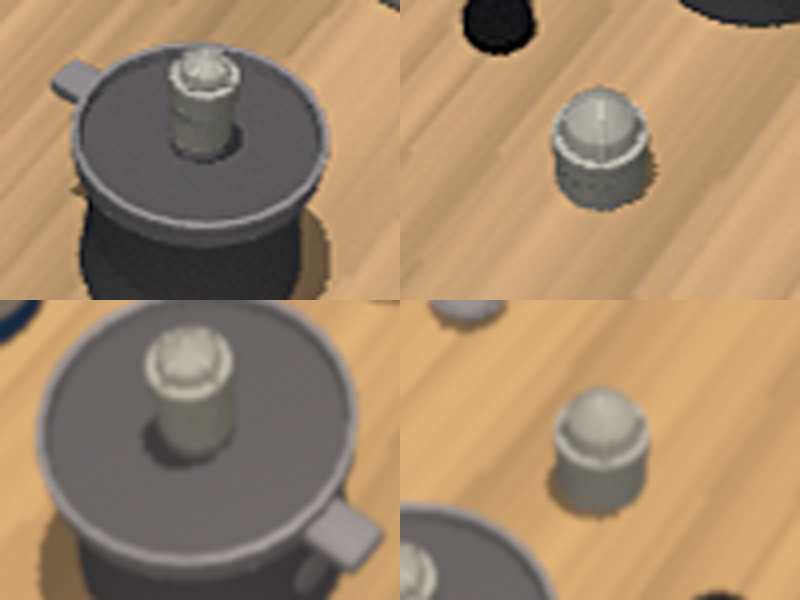

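The montage shows the juicer's rim centre at about scene (357,114) and side (276,290). The large cone's axis is at scene (316,195) and side (326,238), with one rib facing the scene camera. I'll move over the juicer, using the wrist camera for refinement.

Emit:
send_rows(moves="0 0 -0.22 1 -1 0 1;0 0 -0.22 1 -1 0 1;0 0 -0.22 1 -1 0 1;0 0 -0.22 1 -1 0 1;0 0 -0.22 1 -1 0 1;0 0 -0.22 1 -1 0 1;0 0 -0.22 1 -1 0 1;0 0 -0.22 1 -1 0 1")

```text
time: 1.25
eef_pos: [0.3283, -0.3971, 0.2454]
tcp_rot: [0.668, 0.744, -0.0, 0.0]
contact_force: [-0.1, 0.7, 0.8]
opening: 0.999
finger_force: 0.0
```

Emit:
send_rows(moves="0 0 0 1 1 0 1;0 0 0 1 1 0 1;0 0 0 1 1 0 1;0 0 0 1 1 0 1;0 0 0 1 1 0 1")

```text
time: 1.88
eef_pos: [0.5078, -0.1753, 0.2454]
tcp_rot: [0.669, 0.744, 0.0, 0.0]
contact_force: [0.1, -0.7, 0.1]
opening: 1.0
finger_force: 0.0
```

Emit:
send_rows(moves="0 0 0 1 0 0 1;0 0 0 1 0 0 1;0 0 0 1 0 0 1;0 0 0 1 0 0 1")

```text
time: 2.38
eef_pos: [0.4851, 0.0241, 0.2453]
tcp_rot: [0.668, 0.744, 0.0, -0.0]
contact_force: [-0.7, 0.7, -1.1]
opening: 1.005
finger_force: 0.0
```

```bash
python3 - <<'E'
from plant import ctrl
from h import *
c=ctrl.read_camera("wrist"); np.save("pics/w1.npy",c,allow_pickle=True)
cv2.imwrite("pics/w1.png",c["image"][:,:,::-1])
s=ctrl.get_state(); print(s["time"],s["eef_pos"],s["tcp_rot"],s["qpos"])
E
```

```text
2.425 [0.48529775 0.02382274 0.24534788] [ 6.68245717e-01  7.43940545e-01  2.89481967e-04 -2.09112504e-04] [-1.60489363e-01 -1.40883147e-01  2.02910971e+00  7.50664841e-04
  1.25340488e+00 -2.67823490e-01]
```

View pics/w1.png

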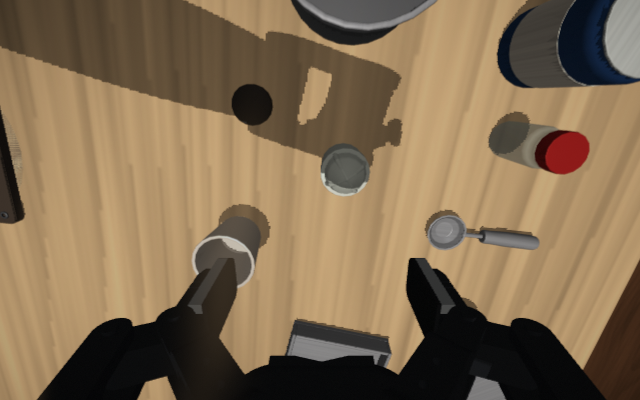

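Wrist view: large cone at (346,168), cap at (252,104), mug at (224,258), fingertips at (225,262) and (415,262). I'll move on to bring the juicer into view.

Emit:
send_rows(moves="0 0 0 0.7 0.05 0 1;0 0 0 0.7 0.05 0 1;0 0 0 0.7 0.05 0 1;0 0 0 0.7 0.05 0 1")

```text
time: 2.92
eef_pos: [0.4818, 0.161, 0.2452]
tcp_rot: [0.669, 0.743, -0.0, 0.0]
contact_force: [0.3, 0.5, 0.3]
opening: 1.001
finger_force: 0.0
```

```bash
python3 - <<'E'
from plant import ctrl
from h import *
w=np.load("pics/w1.npy",allow_pickle=True).item()
print("large wrist",onz(w,346,168,.046), "z.037",onz(w,346,168,.06))
a=ctrl.read_camera("scene");b=ctrl.read_camera("side")
print("large",onz(a,316.2,195,.046),onz(b,326.2,237.7,.046)); print("dish",onz(a,357.3,113.8,.12),onz(b,276.4,290.4,.12))
c=ctrl.read_camera("wrist"); np.save("pics/w2.npy",c,allow_pickle=True)
im=c["image"][:,:,::-1]
l=cv2.resize(w["image"][128:208,296:396,::-1],(500,400),interpolation=cv2.INTER_CUBIC)
out=np.zeros((600,800,3),np.uint8); out[:400,:640]=im; out[400:,:500]=l[100:300]
cv2.imwrite("pics/w2.png",out); print(ctrl.get_state()["eef_pos"])
E
```

```text
large wrist [0.512896   0.03440211 0.046     ] z.037 [0.51136431 0.03753245 0.06      ]
large [0.51772931 0.02080976 0.046     ] [0.50850585 0.0322178  0.046     ]
dish [0.50014571 0.23000568 0.12      ] [0.49009978 0.23987776 0.12      ]
[0.48186646 0.15977075 0.24520667]
```

View pics/w2.png

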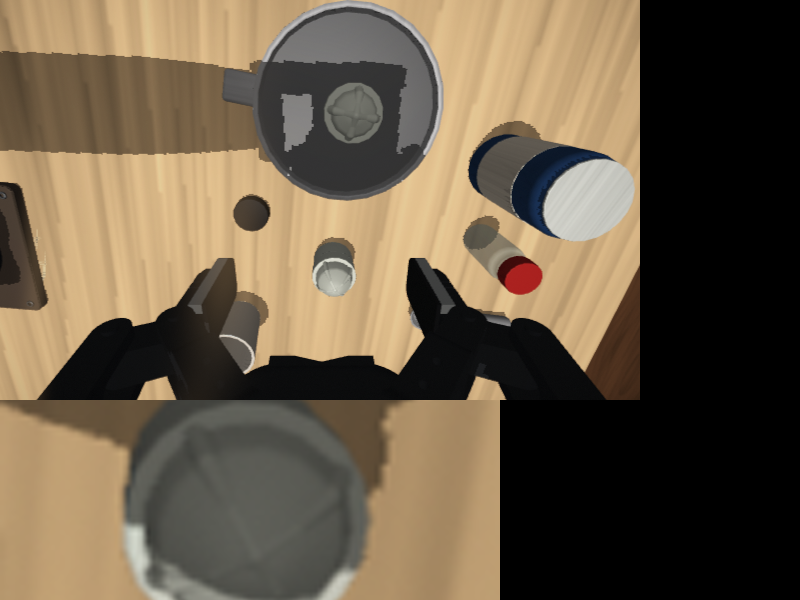

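The wrist view now shows the dish rim centred at about (348,100), the small cone's drum at (353,112) with its ribs visible, and the large cone at (334,277). In the enlargement, the large cone's ribs run from (195,430) to (255,550) and from (255,550) to (340,495).

```bash
python3 - <<'E'
from plant import ctrl
from h import *
w=np.load("pics/w1.npy",allow_pickle=True).item();c=np.load("pics/w2.npy",allow_pickle=True).item()
print("rim",onz(c,348,100,.12),"cone drumtop",onz(c,353.5,112,.166))
print("large",onz(w,346,166,.046),onz(c,334,268,.046))
def ang(c,p,q,z):
    d=onz(c,*q,z)-onz(c,*p,z); return np.degrees(np.arctan2(d[1],d[0]))
# large cone ribs, w1 crop: x=296+X/5, y=128+(Y-400+100)/5
f=lambda X,Y:(296+X/5,128+(Y-300)/5)
print("L ribs",ang(w,f(255,550),f(195,430),.065),ang(w,f(255,550),f(340,495),.065))
print("spout",ang(c,(348,100),(225,85),.115))
g=cv2.resize(c["image"][62:162,303:403,::-1],(600,600),interpolation=cv2.INTER_CUBIC); g=cv2.convertScaleAbs(g,alpha=1.7)
cv2.imwrite("pics/sc.png",g)
E
```

```text
rim [0.49607271 0.24202398 0.12      ] cone drumtop [0.49677294 0.23517823 0.166     ]
large [0.51258773 0.03665764 0.046     ] [0.51128852 0.04105245 0.046     ]
L ribs 123.34879239800316 40.51140854011383
spout 179.29213418270984
```

View pics/sc.png

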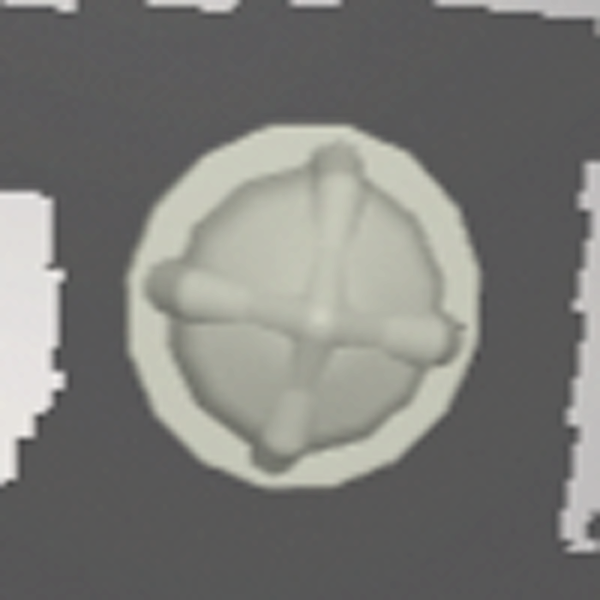

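The ribs of the small cone run through its centre at image (353.6,113), with ends at crop (337,155)/(272,460) and (165,285)/(455,345). That puts the spline direction at roughly 84° in the world. I'll hover above it and check.

Emit:
send_rows(moves="0 0 0 0.37 0.11 0.15 1;0 0 0 0.37 0.11 0.15 1;0 0 0 0.37 0.11 0.15 1;0 0 0 0.37 0.11 0.15 1")

```text
time: 3.58
eef_pos: [0.4961, 0.2361, 0.2158]
tcp_rot: [0.67, 0.742, 0.0, 0.0]
contact_force: [0.1, -0.6, 0.5]
opening: 1.0
finger_force: 0.0
```

```bash
python3 - <<'E'
from plant import ctrl
from h import *
c=np.load("pics/w2.npy",allow_pickle=True).item()
f=lambda X,Y:(303+X/6,62+Y/6)
for p,q in [((272,460),(337,155)),((165,285),(455,345))]:
    d=onz(c,*f(*q),.17)-onz(c,*f(*p),.17); print("S rib",np.degrees(np.arctan2(d[1],d[0])))
c=ctrl.read_camera("wrist"); np.save("pics/w3.npy",c,allow_pickle=True)
s=ctrl.get_state(); T=R.from_quat(s["tcp_rot"]); print(s["eef_pos"])
im=c["image"][:,:,::-1].copy()
p=s["eef_pos"]*1
for z in (.166,.184): print(z,proj(c,np.array([p[0],p[1],z])))
cv2.imwrite("pics/w3.png",im)
E
```

```text
S rib 85.36139315875353
S rib -5.327249652811127
[0.49610028 0.23615334 0.21602857]
0.166 [319.56662174 231.17225702]
0.184 [319.4267415  244.12111485]
```

View pics/w3.png

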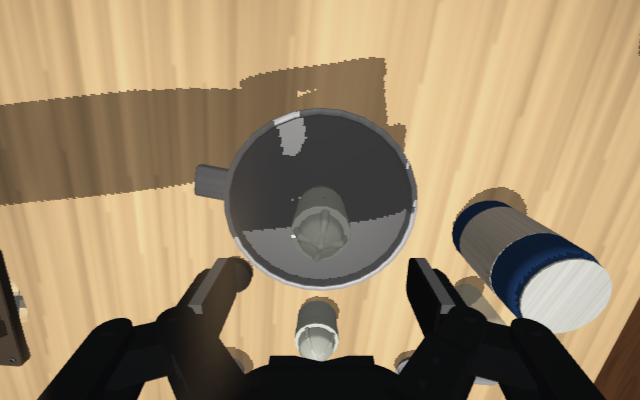

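The wrist view shows the small cone's drum at about (321,232) between the fingers (inner edges 237 and 408). The rim spans x 225–417 and y 107–289. I'll fit the rim circle numerically in both wrist views.

```bash
python3 - <<'E'
from h import *
from scipy.optimize import least_squares
t=np.linspace(0,2*np.pi,720)
def ext(c,x,y,z,r):
    p=proj(c,np.stack([x+r*np.cos(t),y+r*np.sin(t),0*t+z],-1)); return np.r_[p.min(0),p.max(0)]
obs={"w3":np.array([225,107,417,289.5]),"w2":np.array([253,1,442,199.5])}
C={n:np.load(f"pics/{n}.npy",allow_pickle=True).item() for n in obs}
for n in obs:
    r=least_squares(lambda q:ext(C[n],q[0],q[1],q[2],.078)-obs[n],[.4965,.2355,.12]); print(n,r.x,r.fun.round(1))
# drum of small cone in w2 (r .02): 127..480,125..488 of crop
o=np.array([303+127/6,62+125/6,303+480/6,62+488/6])
for r0 in (.02,.0195):
    r=least_squares(lambda q:ext(C["w2"],q[0],q[1],q[2],r0)-o,[.4965,.2355,.16]); print("drum w2",r.x,r.fun.round(1))
c=C["w3"]; g=cv2.resize(c["image"][170:280,265:385,::-1],(720,600)[:2],interpolation=cv2.INTER_CUBIC); cv2.imwrite("pics/sc3.png",cv2.convertScaleAbs(g,alpha=1.7))
E
```

```text
w3 [0.49728852 0.23373882 0.11604133] [-0.5  0.5  0.5 -0.6]
w2 [0.49693445 0.23384    0.11480605] [-0.2  0.2  0.2 -0.2]
drum w2 [0.49754347 0.23363407 0.16089067] [ 0.1 -0.1 -0.1  0.1]
drum w2 [0.49696322 0.23388644 0.16621302] [ 0.1 -0.1 -0.1  0.1]
```

View pics/sc3.png

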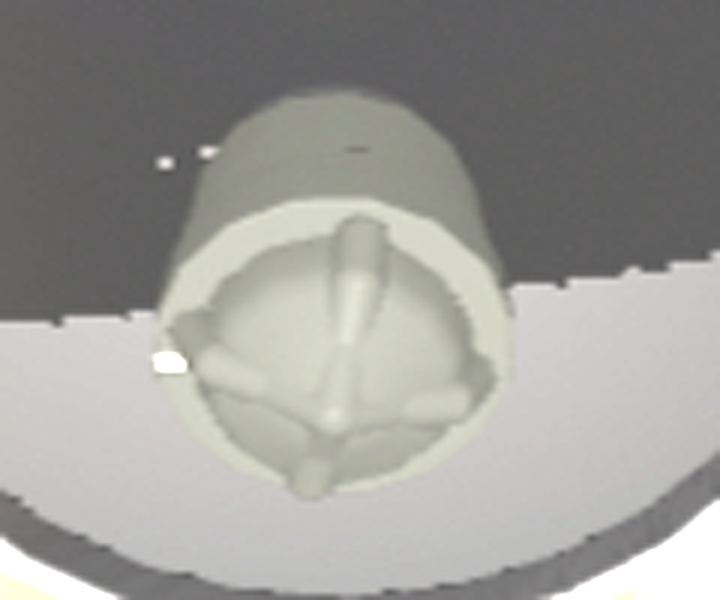

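The zoom shows the drum top centred at image (321,233) and the apex at (320,246), so the cone axis is at about (0.497,0.234). Descending and gripping.

Emit:
send_rows(moves="0 0 0 -0.011 0.004 0.1 1;0 0 0 -0.011 0.004 0.2 0.6;0 0 0 -0.011 0.004 0.335 0.4;0 0 0 -0.011 0.004 0.335 0.2;0 0 0 -0.011 0.004 0.335 0.2;0 0 0 -0.011 0.004 0.335 -0.2;0 0 0 -0.011 0.004 0.335 -0.3;0 0 0 -0.011 0.004 0.335 -0.5;0 0 0 -0.011 0.004 0.335 -0.5", newtons=40)

```text
time: 4.75
eef_pos: [0.497, 0.2352, 0.1494]
tcp_rot: [0.67, 0.743, 0.0, 0.0]
contact_force: [-4.2, -1.3, 5.0]
opening: 0.458
finger_force: 39.6
```

Emit:
send_rows(moves="0 0 0 -0.006 0.004 -0.15 -0.5;0 0 0 -0.006 0.004 -0.35 -0.5;0 0 0 -0.006 0.004 -0.6 -0.5;0 0 0 -0.2 0.004 -0.6 -0.5;0 0 0 -0.45 0.004 -0.6 -0.5;0 0 0 -0.65 0.004 -0.6 -0.5;0 0 0 -0.65 0.004 -0.6 -0.5")

```text
time: 5.62
eef_pos: [0.5115, 0.104, 0.268]
tcp_rot: [0.671, 0.741, 0.0, 0.0]
contact_force: [0.7, -0.1, -1.9]
opening: 0.454
finger_force: 40.3
```

```bash
python3 - <<'E'
from plant import ctrl
from h import *
c=ctrl.read_camera("wrist"); np.save("pics/w4.npy",c,allow_pickle=True)
s=ctrl.get_state(); print(s["eef_pos"],s["opening"],s["contact_force"])
uv=proj(c,np.array([.497,.234,.148])); print(uv, proj(c,np.array([.512,.03,.046])))
u,v=uv.round().astype(int)
print(u,v)
out=np.zeros((600,800,3),np.uint8); out[200:]=cv2.resize(c["image"][:,:,::-1],(640,400)) .repeat(1,0)[:, :].copy() if 0 else 0
out[200:600,:640]=c["image"][:,:,::-1]
v0=max(v-25,0); cc=c["image"][v0:v0+50,u-25:u+25,::-1]; out[0:400,400:800]=cv2.convertScaleAbs(cv2.resize(cc,(400,400),interpolation=cv2.INTER_CUBIC),alpha=1.8); print(v0)
cv2.imwrite("pics/w4.png",out)
E
```

```text
[0.51121863 0.10523226 0.26802042] 0.454342448858159 [-0.25894434  0.43847555  0.14512998]
[317.73220892  27.52125222] [314.76389141 225.87427029]
318 28
3
```

View pics/w4.png

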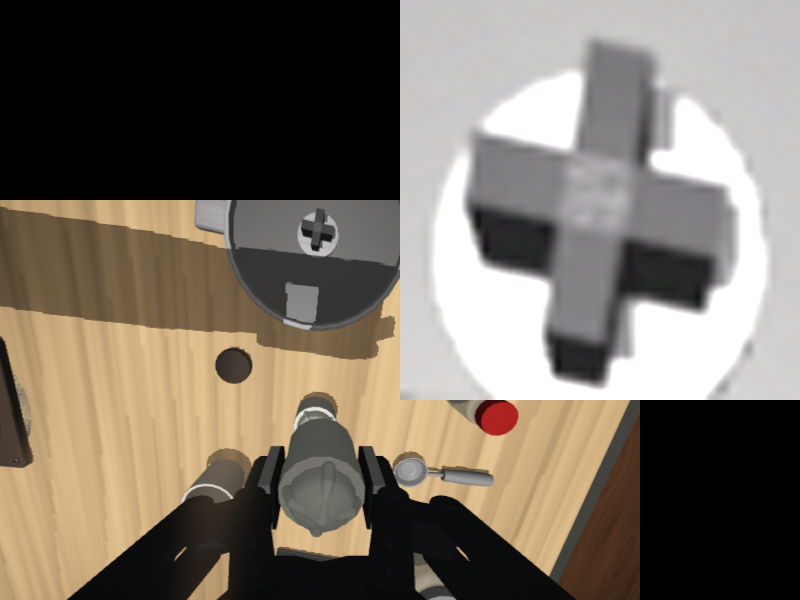

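The shaft's cross is centred at image (317.8,27), which matches (0.497,0.234) to under 1 mm. Its arms run (580,338)→(623,45) and (472,170)→(727,212) in the enlargement. The small cone is held upright. On to the tray.

Emit:
send_rows(moves="0 0 0 -1 -0.04 0 -0.5;0 0 0 -1 -0.04 0 -0.5;0 0 0 -1 -0.04 0 -0.5;0 0 0 -1 -0.04 0 -0.5")

```text
time: 6.18
eef_pos: [0.524, -0.0958, 0.2681]
tcp_rot: [0.671, 0.742, 0.0, 0.0]
contact_force: [-0.3, 0.3, -0.1]
opening: 0.452
finger_force: 40.3
```

Emit:
send_rows(moves="0 0 0 -1 -0.04 0 -0.5;0 0 0 -1 -0.04 0 -0.5;0 0 0 -1 -0.04 0.3 -0.5;0 0 0 -1 -0.04 0.6 -0.5;0 0 0 -1 -0.04 0.8 -0.5;0 0 0 -1 -0.04 0.8 -0.5")

```text
time: 6.92
eef_pos: [0.5332, -0.2895, 0.1014]
tcp_rot: [0.669, 0.743, -0.0, -0.007]
contact_force: [-0.2, -0.2, -1.6]
opening: 0.449
finger_force: 40.6
```

```bash
python3 - <<'E'
from plant import ctrl
from h import *
c=np.load("pics/w4.npy",allow_pickle=True).item()
f=lambda X,Y:(293+(X-400)/8,3+Y/8)
for p,q in [((580,338),(623,45)),((472,170),(727,212))]:
    d=onz(c,*f(*q),.148)-onz(c,*f(*p),.148); print("shaft",np.degrees(np.arctan2(d[1],d[0])))
print(onz(c,*f(598,193),.148))
s=ctrl.get_state(); print(s["eef_pos"],s["contact_force"],togo(s,[.536,-.295,.0355]))
E
```

```text
shaft 86.15057497258474
shaft -2.5270228078116705
[0.49698817 0.23425663 0.148     ]
[ 0.53321111 -0.28951779  0.10138476] [-0.15695308 -0.17554966 -1.64027328] [-0.03211461  0.0142244   0.32898658]
```

Emit:
send_rows(moves="0 0 0 -0.01 0 0.1 -0.5;0 0 0 -0.01 0 0.2 -0.5;0 0 0 -0.01 0 0.28 -0.5;0 0 0 -0.01 0 0.28 -0.5;0 0 0 -0.01 0 0.28 -0.5")

```text
time: 7.55
eef_pos: [0.5368, -0.2958, 0.0529]
tcp_rot: [0.67, 0.743, 0.0, 0.001]
contact_force: [0.3, 0.3, -0.7]
opening: 0.456
finger_force: 40.6
```

Emit:
send_rows(moves="0 0 0 0 0 0.04 -0.5;0 0 0 0 0 0.07 -0.5;0 0 0 0 0 0.085 -0.5;0 0 0 0 0 0.085 -0.5;0 0 0 0 0 0.085 -0.5")

```text
time: 8.18
eef_pos: [0.5365, -0.2957, 0.0359]
tcp_rot: [0.67, 0.743, -0.0, 0.0]
contact_force: [-1.9, 1.0, 4.3]
opening: 0.455
finger_force: 40.8
```

Emit:
send_rows(moves="0 0 0 0 0 0 0.05;0 0 0 0 0 0 0.15;0 0 0 0 0 0 0.3;0 0 0 0 0 0 0.3;0 0 0 0 0 0 0.3;0 0 0 0 0 -0.2 0.3;0 0 0 0 0 -0.5 0.3;0 0 0 0 0 -0.75 0.3;0 0 0 0 0 -0.75 0.3")

```text
time: 9.3
eef_pos: [0.5391, -0.2976, 0.1919]
tcp_rot: [0.67, 0.743, 0.0, 0.006]
contact_force: [-0.4, -0.4, -0.7]
opening: 0.65
finger_force: 0.0
```

```bash
python3 - <<'E'
from plant import ctrl
from h import *
c=ctrl.read_camera("wrist"); np.save("pics/w5.npy",c,allow_pickle=True)
a=ctrl.read_camera("scene"); cv2.imwrite("pics/s5.png",a["image"][:,:,::-1])
s=ctrl.get_state(); print(s["eef_pos"],s["opening"])
for z in (.051,.069): print(proj(c,np.array([.5365,-.2957,z])))
cv2.imwrite("pics/w5.png",c["image"][:,:,::-1])
E
```

```text
[ 0.53649469 -0.29559187  0.18581107] 0.6517249765147322
[316.21525689 186.33850997]
[316.06971559 192.38023965]
```

Emit:
send_rows(moves="0 0 0 1 -0.03 0 1;0 0 0 1 -0.03 0 1;0 0 0 1 -0.03 0 1;0 0 0 1 -0.03 0 1")

```text
time: 9.9
eef_pos: [0.5076, -0.0936, 0.1825]
tcp_rot: [0.668, 0.744, -0.001, -0.003]
contact_force: [0.1, -0.2, -0.1]
opening: 0.998
finger_force: 0.0
```

Emit:
send_rows(moves="0 0 0 0.24 0 0.13 1;0 0 0 0.24 0 0.13 1;0 0 0 0.24 0 0.13 1")

```text
time: 10.28
eef_pos: [0.5048, -0.0501, 0.1585]
tcp_rot: [0.67, 0.743, -0.001, -0.0]
contact_force: [-0.3, -0.7, 0.4]
opening: 0.998
finger_force: 0.0
```

```bash
python3 - <<'E'
from plant import ctrl
from h import *
c=ctrl.read_camera("wrist"); np.save("pics/w6.npy",c,allow_pickle=True)
w5=np.load("pics/w5.npy",allow_pickle=True).item()
s=ctrl.get_state(); print(s["eef_pos"],s["tcp_rot"])
u,v=proj(c,np.array([.513,.03,.05])).round().astype(int); print(u,v)
v0=max(v-50,0);u0=u-50
g=cv2.convertScaleAbs(cv2.resize(c["image"][v0:v0+100,u0:u0+100,::-1],(600,600),interpolation=cv2.INTER_CUBIC),alpha=1.3)
out=np.zeros((600,800,3),np.uint8); out[:,:600]=g
out[:200,600:]=w5["image"][90:290,216:416,::-1]
out[200:325,600:]=cv2.resize(c["image"][:,:,::-1],(200,125),interpolation=cv2.INTER_AREA)
out[330:530,600:]=cv2.resize(cv2.imread("pics/s5.png")[266:366,190:290],(200,200))
print(u0,v0); cv2.imwrite("pics/w6.png",out)
E
```

```text
[ 0.50523423 -0.05057806  0.15919779] [ 6.69987736e-01  7.42372133e-01 -2.06503430e-04  8.33278020e-05]
342 102
292 52
```

View pics/w6.png

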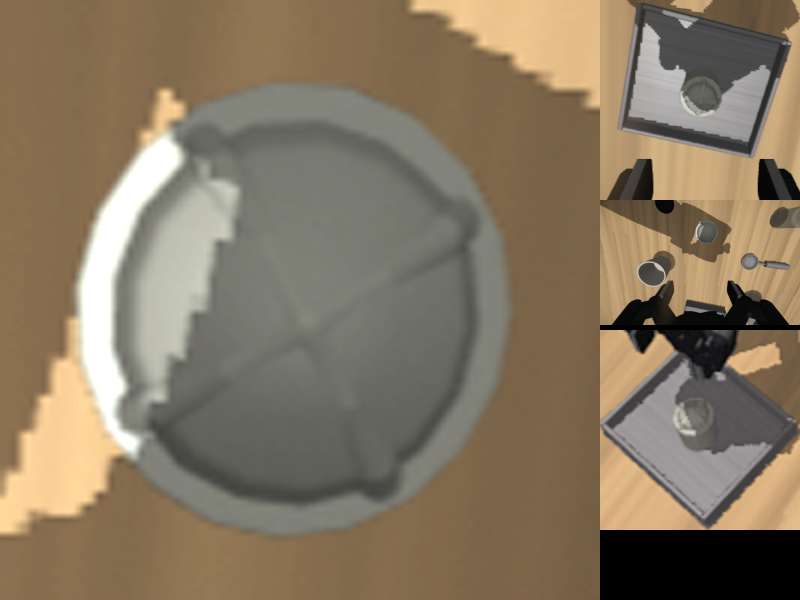

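The small cone stands upright in the tray. The large cone's drum spans (78..510, 82..535) in the enlargement, with rib ends at (203,135)–(382,488) and (135,410)–(465,218). No views are left after this, so the rest is numeric.

```bash
python3 - <<'E'
from plant import ctrl
from h import *
from scipy.optimize import least_squares
t=np.linspace(0,2*np.pi,720)
def ext(c,x,y,z,r):
    p=proj(c,np.stack([x+r*np.cos(t),y+r*np.sin(t),0*t+z],-1)); return np.r_[p.min(0),p.max(0)]
c=np.load("pics/w6.npy",allow_pickle=True).item()
f=lambda X,Y:(292+X/6,52+Y/6)
o=np.r_[f(78,82),f(510,535)]
for r0 in (.028,.0275):
    r=least_squares(lambda q:ext(c,q[0],q[1],q[2],r0)-o,[.513,.03,.046]); print(r.x,r.fun.round(1))
    r2=least_squares(lambda q:ext(c,q[0],q[1],.046,r0)-o,[.513,.03]); print(r2.x,r2.fun.round(1))
for p,q in [((203,135),(382,488)),((135,410),(465,218))]:
    d=onz(c,*f(*q),.05)-onz(c,*f(*p),.05); print("rib",np.degrees(np.arctan2(d[1],d[0])))
s=ctrl.get_state(); print(togo(s,[r.x[0],r.x[1],.029]))
E
```

```text
[0.51298542 0.02799392 0.04250145] [-0.  0.  0. -0.]
[0.51276924 0.02799764] [-0.5 -0.5  0.5  0.6]
[0.51270514 0.02809387 0.04687091] [-0.  0.  0. -0.]
[0.51275898 0.02809268] [ 0.1  0.1 -0.1 -0.2]
rib -55.105470854252495
rib 35.33225140626898
[0.38774044 0.07749996 0.65081864]
```

Emit:
send_rows(moves="0 0 0 0.39 0.077 0 1;0 0 0 0.39 0.077 0.1 1;0 0 0 0.39 0.077 0.3 1;0 0 0 0.39 0.077 0.5 1;0 0 0 0.39 0.077 0.655 1;0 0 0 0.39 0.077 0.655 1")

```text
time: 11.08
eef_pos: [0.5108, 0.0287, 0.0263]
tcp_rot: [0.67, 0.742, -0.002, -0.002]
contact_force: [0.2, 0.3, 1.0]
opening: 1.006
finger_force: 0.0
```

Emit:
send_rows(moves="0 0 0 0 0 0 0.5;0 0 0 0 0 0 0.4;0 0 0 0 0 0 0.2;0 0 0 0 0 0 0;0 0 0 0 0 0 -0.1;0 0 0 0 0 0 -0.1", newtons=60)

```text
time: 11.82
eef_pos: [0.514, 0.0293, 0.0305]
tcp_rot: [0.67, 0.743, 0.001, 0.002]
contact_force: [0.4, -0.6, 6.2]
opening: 0.642
finger_force: 63.6
```

Emit:
send_rows(moves="0 0 0 0 0 -0.2 -0.1;0 0 0 0 0 -0.5 -0.1;0 0 0 0 0 -0.8 -0.1;0 0 0 0.2 0 -1 -0.1;0 0 0 0.5 0.01 -1 -0.1;0 0 0.03 0.8 0.02 -1 -0.1;0 0 0.06 1 0.02 -1 -0.1;0 0 0.085 1 0.02 -1 -0.1;0 0 0.106 1 0.02 -1 -0.1;0 0 0.106 1 0.02 -1 -0.1;0 0 0.106 1 0.02 -1 -0.1")

```text
time: 13.2
eef_pos: [0.4954, 0.2289, 0.2283]
tcp_rot: [0.875, 0.484, -0.0, -0.0]
contact_force: [0.3, 0.2, -1.3]
opening: 0.637
finger_force: 63.8
```

```bash
python3 - <<'E'
from plant import ctrl
from h import *
s=ctrl.get_state(); t=R.from_quat(s["tcp_rot"]); x=t.apply([1,0,0]); print(s["eef_pos"],np.degrees(np.arctan2(x[1],x[0])),t.apply([0,0,1]),s["qpos"],s["contact_force"],s["opening"])
print(togo(s,[.497,.234,.1785]))
E
```

```text
[0.49536249 0.22892601 0.22829991] 57.86152800090587 [-5.87969585e-05  5.98662819e-05 -9.99999996e-01] [2.46901040e-01 1.62715417e-02 1.91203805e+00 7.73078223e-05
 1.21332544e+00 8.07796141e-01] [ 0.29417163  0.1847431  -1.32390296] 0.6374021157429393
[ 0.02583304 -0.00654271  0.2490006 ]
```

Emit:
send_rows(moves="0 0 0 0.032 -0.006 0 -0.1;0 0 0 0.032 -0.006 0.1 -0.1;0 0 0 0.032 -0.006 0.2 -0.1;0 0 0 0.032 -0.006 0.26 -0.1;0 0 0 0.032 -0.006 0.28 -0.1;0 0 0 0.032 -0.006 0.28 -0.1")

```text
time: 13.95
eef_pos: [0.498, 0.235, 0.1722]
tcp_rot: [0.876, 0.483, -0.0, -0.0]
contact_force: [-0.4, 0.2, -1.1]
opening: 0.64
finger_force: 63.8
```

Emit:
send_rows(moves="0 0 0 0 0 0.01 -0.1;0 0 0 0 0 0.02 -0.1;0 0 0 0 0 0.03 -0.1;0 0 0 0 0 0.03 -0.1")

```text
time: 14.45
eef_pos: [0.4988, 0.2354, 0.1681]
tcp_rot: [0.876, 0.483, 0.001, 0.0]
contact_force: [-2.0, -0.2, 5.4]
opening: 0.64
finger_force: 64.2
```

Emit:
send_rows(moves="0 0 0 -0.003 -0.005 0.005 -0.1;0 0 0.006 -0.003 -0.005 0.01 -0.1;0 0 0.012 -0.003 -0.005 0.01 -0.1;0 0 0.018 -0.003 -0.005 0.01 -0.1;0 0 0.018 -0.003 -0.005 0.01 -0.1")

```text
time: 15.08
eef_pos: [0.4987, 0.2354, 0.1672]
tcp_rot: [0.902, 0.433, 0.003, 0.001]
contact_force: [0.1, -0.3, 6.2]
opening: 0.643
finger_force: 64.3
```

Emit:
send_rows(moves="0 0 -0.008 0 0 0 -0.1;0 0 -0.016 0 0 0 -0.1;0 0 -0.022 0 0 0 -0.1;0 0 -0.028 0 0 0 -0.1;0 0 -0.028 0 0 0 -0.1")

```text
time: 15.7
eef_pos: [0.4986, 0.2357, 0.1672]
tcp_rot: [0.86, 0.51, 0.003, 0.001]
contact_force: [-0.8, -0.2, 6.2]
opening: 0.631
finger_force: 64.3
```

Emit:
send_rows(moves="0 0 -0.006 0 0 0 -0.1;0 0 -0.012 0 0 0 -0.1;0 0 -0.018 0 0 0 -0.1;0 0 -0.018 0 0 0 -0.1")

```text
time: 16.2
eef_pos: [0.4985, 0.2357, 0.1672]
tcp_rot: [0.83, 0.558, 0.003, 0.001]
contact_force: [-0.4, 0.0, 6.8]
opening: 0.638
finger_force: 64.4
```

Emit:
send_rows(moves="0 0 0 0 0 -0.04 -0.1;0 0 0.014 -0.01 -0.004 -0.04 -0.1;0 0 0.028 -0.01 -0.004 -0.04 -0.1;0 0 0.028 -0.01 -0.004 -0.04 -0.1")

```text
time: 16.7
eef_pos: [0.4947, 0.2334, 0.1717]
tcp_rot: [0.875, 0.483, -0.001, -0.0]
contact_force: [-0.5, -0.0, -0.9]
opening: 0.633
finger_force: 64.1
```

```bash
python3 - <<'E'
from plant import ctrl
from h import *
s=ctrl.get_state(); c=ctrl.read_camera("wrist"); np.save("pics/w7.npy",c,allow_pickle=True)
t=R.from_quat(s["tcp_rot"]); x=t.apply([1,0,0]); print(s["eef_pos"],np.degrees(np.arctan2(x[1],x[0])),s["contact_force"])
p=s["eef_pos"]; zt=p[2]-.0305+.046
print("tcp at drumtop px",proj(c,np.array([p[0],p[1],zt])), "apex", proj(c,np.array([p[0],p[1],zt+.028])))
g=cv2.cvtColor(c["image"],cv2.COLOR_RGB2GRAY)
# rows through the middle column & columns through drum row: coarse intensity profile
u,v=proj(c,np.array([p[0],p[1],zt])).round().astype(int)
print(u,v); print("col",[(r,int(g[r,u])) for r in range(v-75,v+76,3) if 0<=r<400])
print("row",[(k,int(g[v-20,k])) for k in range(u-75,u+76,3)])
E
```

```text
[0.49472413 0.23336525 0.17167825] 57.8154522308286 [-0.48394217 -0.00218936 -0.89343358]
tcp at drumtop px [319.42367597 294.83486257] apex [318.91139136 343.85123938]
319 295
col [(220, 95), (223, 94), (226, 94), (229, 93), (232, 94), (235, 94), (238, 95), (241, 134), (244, 131), (247, 131), (250, 109), (253, 106), (256, 108), (259, 108), (262, 108), (265, 108), (268, 110), (271, 115), (274, 120), (277, 125), (280, 126), (283, 126), (286, 128), (289, 127), (292, 129), (295, 129), (298, 130), (301, 129), (304, 130), (307, 131), (310, 131), (313, 130), (316, 130), (319, 130), (322, 130), (325, 130), (328, 130), (331, 133), (334, 138), (337, 138), (340, 130), (343, 127), (346, 113), (349, 117), (352, 111), (355, 121), (358, 197), (361, 50), (364, 14), (367, 13), (370, 14)]
row [(244, 76), (247, 75), (250, 75), (253, 69), (256, 21), (259, 18), (262, 46), (265, 129), (268, 130), (271, 131), (274, 119), (277, 99), (280, 100), (283, 102), (286, 104), (289, 102), (292, 107), (295, 115), (298, 116), (301, 106), (304, 118), (307, 119), (310, 121), (313, 121), (316, 122), (319, 123), (322, 123), (325, 123), (328, 123), (331, 122), (334, 120), (337, 118), (340, 116), (343, 114), (346, 111), (349, 107), (352, 104), (355, 103), (358, 102), (361, 101), (364, 100), (367, 105), (370, 107), (373, 101), (376, 131), (379, 125), (382, 10), (385, 11), (388, 44), (391, 74), (394, 74)]
```

```bash
python3 - <<'E'
from plant import ctrl
from h import *
s=ctrl.get_state(); c=np.load("pics/w7.npy",allow_pickle=True).item(); t=R.from_quat(s["tcp_rot"]); p=s["eef_pos"]
for dz in (-.0305,-.0285):
  for dx in (-.002,-.001,0,.001,.002):
    a=np.linspace(0,2*np.pi,720); q=p+t.apply(np.stack([dx+.028*np.cos(a),.028*np.sin(a),0*a],-1)); q[:,2]=p[2]+dz+.046
    e=proj(c,q); print(dz,dx,"top",e[:,1].min().round(1),"bot",e[:,1].max().round(1),"lr",e[:,0].min().round(1),e[:,0].max().round(1))
g=cv2.cvtColor(c["image"],cv2.COLOR_RGB2GRAY)
print([(r,int(g[r,319])) for r in range(236,253)],[(r,int(g[r,319])) for r in range(350,364)])
# rib directions: dark/bright at ring around dome shoulder - unwrap ring r=24mm at drum-top height
a=np.radians(np.arange(0,360,3)); q=p+t.apply(np.stack([.0255*np.cos(a),.0255*np.sin(a),0*a],-1)); q[:,2]=p[2]-.0305+.048
e=proj(c,q).round().astype(int); w=np.degrees(np.arctan2(q[:,1]-p[1],q[:,0]-p[0])).round()
print([(int(k),int(g[y,x])) for k,(x,y) in zip(w,e)])
E
```

```text
-0.0305 -0.002 top 242.7 bot 347.3 lr 257.2 382.0
-0.0305 -0.001 top 240.5 bot 345.7 lr 257.1 382.2
-0.0305 0 top 238.4 bot 344.0 lr 256.9 382.3
-0.0305 0.001 top 236.2 bot 342.4 lr 256.8 382.5
-0.0305 0.002 top 234.0 bot 340.7 lr 256.6 382.6
-0.0285 -0.002 top 244.9 bot 350.7 lr 256.3 382.9
-0.0285 -0.001 top 242.8 bot 349.0 lr 256.1 383.0
-0.0285 0 top 240.6 bot 347.3 lr 256.0 383.2
-0.0285 0.001 top 238.4 bot 345.7 lr 255.8 383.3
-0.0285 0.002 top 236.2 bot 344.0 lr 255.7 383.5
[(236, 94), (237, 94), (238, 95), (239, 107), (240, 135), (241, 134), (242, 131), (243, 132), (244, 131), (245, 131), (246, 131), (247, 131), (248, 130), (249, 129), (250, 109), (251, 101), (252, 107)] [(350, 114), (351, 113), (352, 111), (353, 108), (354, 106), (355, 121), (356, 194), (357, 196), (358, 197), (359, 197), (360, 187), (361, 50), (362, 14), (363, 14)]
[(58, 131), (55, 131), (52, 131), (49, 131), (46, 131), (43, 131), (40, 131), (37, 131), (34, 131), (31, 131), (28, 131), (25, 131), (22, 131), (19, 131), (16, 131), (13, 131), (10, 131), (7, 130), (4, 91), (1, 107), (-2, 106), (-5, 101), (-8, 11
[... 477 characters left out ...]
1), (-128, 121), (-131, 120), (-134, 120), (-137, 120), (-140, 118), (-143, 116), (-146, 115), (-149, 115), (-152, 114), (-155, 112), (-158, 108), (-161, 109), (-164, 108), (-167, 107), (-170, 102), (-173, 96), (-176, 97), (-179, 98), (178, 155), (175, 128), (172, 158), (169, 158), (166, 130), (163, 131), (160, 126), (157, 128), (154, 125), (151, 128), (148, 129), (145, 129), (142, 129), (139, 130), (136, 130), (133, 129), (130, 129), (127, 129), (124, 130), (121, 129), (118, 130), (115, 130), (112, 130), (109, 131), (106, 131), (103, 130), (100, 130), (97, 130), (94, 131), (91, 131), (88, 100), (85, 106), (82, 98), (79, 128), (76, 131), (73, 131), (70, 131), (67, 131), (64, 132), (61, 132)]
```

Emit:
send_rows(moves="0 0 0 0.012 0.008 0 -0.1;0 0 0 0.012 0.008 0 -0.1;0 0 0 0.012 0.008 0 -0.1")

```text
time: 17.12
eef_pos: [0.4979, 0.2348, 0.1723]
tcp_rot: [0.876, 0.483, -0.0, -0.0]
contact_force: [-0.0, -0.3, -2.7]
opening: 0.641
finger_force: 64.1
```

Emit:
send_rows(moves="0 0 0 -0.002 -0.002 0.015 -0.1;0 0 0 -0.002 -0.002 0.03 -0.1;0 0 0 -0.002 -0.002 0.04 -0.1;0 0 0 -0.002 -0.002 0.04 -0.1")

```text
time: 17.62
eef_pos: [0.4981, 0.235, 0.1664]
tcp_rot: [0.876, 0.483, 0.001, 0.0]
contact_force: [-2.1, -0.1, 7.4]
opening: 0.635
finger_force: 64.3
```

Emit:
send_rows(moves="0 0 0 -0.0013 -0.002 0 -0.1;0 0 0 -0.0027 -0.0042 0 -0.1;0 0 0 -0.004 -0.0063 0 -0.1;0 0 0 -0.0054 -0.0084 0 -0.1;0 0 0 -0.0067 -0.0105 0 -0.1;0 0 0 -0.008 -0.0126 0 -0.1")

```text
time: 18.38
eef_pos: [0.4952, 0.2345, 0.1641]
tcp_rot: [0.876, 0.483, 0.001, 0.001]
contact_force: [4.5, 0.5, -2.8]
opening: 0.635
finger_force: 64.0
```

The cone has dropped into the slot: z fell and a side force appeared. I'll relieve the side force and slide it down.

Emit:
send_rows(moves="0 0 0 0.003 0.005 0 -0.1;0 0 0 0.003 0.005 0.015 -0.1;0 0 0 0.003 0.005 0.03 -0.1;0 0 0 0.003 0.005 0.03 -0.1")

```text
time: 18.88
eef_pos: [0.4954, 0.2346, 0.1578]
tcp_rot: [0.876, 0.483, -0.0, -0.0]
contact_force: [3.6, 0.3, -2.5]
opening: 0.633
finger_force: 64.0
```

Emit:
send_rows(moves="0 0 0 0.003 0.005 0.015 -0.1;0 0 0 0.003 0.005 0.03 -0.1;0 0 0 0.003 0.005 0.04 -0.1;0 0 0 0.003 0.005 0.04 -0.1")

```text
time: 19.38
eef_pos: [0.4966, 0.2346, 0.1506]
tcp_rot: [0.876, 0.483, -0.0, -0.0]
contact_force: [-0.9, -0.4, -0.3]
opening: 0.636
finger_force: 64.1
```

Emit:
send_rows(moves="0 0 0 0 0 0.01 -0.1;0 0 0 0 0 0.02 -0.1;0 0 0 0 0 0.025 -0.1;0 0 0 0 0 0.025 -0.1;0 0 0 0 0 0.025 -0.1")

```text
time: 20.0
eef_pos: [0.4969, 0.2347, 0.1469]
tcp_rot: [0.876, 0.483, 0.0, 0.0]
contact_force: [-4.6, -1.3, 8.8]
opening: 0.635
finger_force: 64.5
```

Emit:
send_rows(moves="0 0 0 -0.001 -0.002 0.005 -0.1;0 0 0 -0.001 -0.002 0.01 -0.1;0 0 0 -0.001 -0.002 0.01 -0.1;0 0 0 -0.001 -0.002 0.01 -0.1;0 0 0 -0.001 -0.002 0.01 -0.1")

```text
time: 20.62
eef_pos: [0.4969, 0.2347, 0.1455]
tcp_rot: [0.876, 0.483, 0.001, 0.0]
contact_force: [-5.0, -1.8, 10.3]
opening: 0.636
finger_force: 64.6
```

Emit:
send_rows(moves="0 0 0 0 0 0.005 -0.1;0 0 0 0 0 0.01 -0.1;0 0 0 0 0 0.01 -0.1;0 0 0 0 0 0.01 -0.1;0 0 0 0 0 0.01 -0.1;0 0 0 0 0 0.01 -0.1;0 0 0 0 0 0.01 -0.1")

```text
time: 21.5
eef_pos: [0.4969, 0.2347, 0.1444]
tcp_rot: [0.876, 0.483, 0.0, 0.0]
contact_force: [-7.1, -1.9, 13.9]
opening: 0.639
finger_force: 65.2
```

```bash
python3 - <<'E'
from plant import ctrl
from h import *
s=ctrl.get_state(); c=ctrl.read_camera("wrist"); t=R.from_quat(s["tcp_rot"]); p=s["eef_pos"]; print(p,s["contact_force"],s["opening"])
g=cv2.cvtColor(c["image"],cv2.COLOR_RGB2GRAY)
print([(r,int(g[r,319])) for r in range(234,254)])
a=np.radians(np.arange(0,360,3)); q=p+t.apply(np.stack([.0255*np.cos(a),.0255*np.sin(a),0*a],-1)); q[:,2]=p[2]-.0305+.048
e=proj(c,q).round().astype(int); w=np.degrees(np.arctan2(q[:,1]-p[1],q[:,0]-p[0])).round()
print([(int(k),int(g[y,x])) for k,(x,y) in zip(w,e) if -15<k<110])
# small cone still in tray? compare scene patch with earlier
b=cv2.imread("pics/s5.png"); n=ctrl.read_camera("scene")["image"][:,:,::-1]; o=cv2.imread("pics/scene0.png")
for nm,(x,y) in dict(smallcone=(238,314),mug=(241,203),cap=(291,164),spice=(402,212),salt=(425,178),spoon=(374,265),sugar=(336,312)).items():
    d=lambda A:np.abs(A[y-15:y+15,x-15:x+15].astype(int)-n[y-15:y+15,x-15:x+15]).mean().round(1)
    print(nm,d(b),d(o))
E
```

```text
[0.49691752 0.23471014 0.14444392] [-7.10794786 -1.87740437 13.90538014] 0.6386562770532241
[(234, 96), (235, 97), (236, 97), (237, 98), (238, 98), (239, 110), (240, 139), (241, 139), (242, 135), (243, 135), (244, 136), (245, 135), (246, 135), (247, 135), (248, 135), (249, 132), (250, 112), (251, 104), (252, 109), (253, 109)]
[(58, 135), (55, 135), (52, 135), (49, 134), (46, 135), (43, 135), (40, 135), (37, 135), (34, 134), (31, 135), (28, 135), (25, 135), (22, 135), (19, 135), (16, 135), (13, 135), (10, 135), (7, 134), (4, 93), (1, 111), (-2, 110), (-5, 108), (-8, 120), (-11, 134), (-14, 134), (109, 134), (106, 134), (103, 134), (100, 134), (97, 135), (94, 134), (91, 134), (88, 105), (85, 109), (82, 100), (79, 131), (76, 135), (73, 134), (70, 135), (67, 135), (64, 135), (61, 135)]
smallcone 27.7 23.1
mug 48.8 2.8
cap 12.0 3.4
spice 11.1 3.1
salt 10.1 2.9
spoon 14.3 3.5
sugar 12.9 3.1
```

```bash
python3 -c "
from plant import ctrl
print(ctrl.sign_off())"
```

```text
the job is handed in; nothing more can be done
None
```

The job is handed in: the small cone is upright in the tray, and the large cone is meshed and fully home, still gripped and pressed down with about 14 N, which puts the shaft at or near its 6 mm stop.

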